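# Hang the screwdriver on the spring balancer and bring it over the work

### The arm

A 6-joint arm with a two-finger parallel gripper is mounted at the origin on a cart in front of the work surface, level with it; the furniture and walls round the work are solid. World frame = base frame: x ahead of the robot, y to its left, z up, the work surface at z = 0. Lengths are in m, angles in rad, forces in N, time in s.
With the tool pointing down it reaches from about 0.3 to 0.775 m from the base axis. Payload 14.6 kg.
Tool frame: the origin (TCP) lies midway between the tips of the shut fingers; the grasp point (between the pads) lies 19 mm behind it (ctrl.tcp_to_grasp is the z of the grasp point in the tool frame, in m); z points along the fingers, y is the line along which they close (so a half turn about z gives the same grasp; the last joint's range is limited). The gripper opens to 94 mm and grips with 3 to 60 N. Pads are 16 mm wide; open, the fingers measure 119 mm over their backs; the gripper's body (75 mm by 177 mm) begins 78 mm behind the grasp point.
Start: joints at [1.196, 0.3, 1.521, -0, 1.321, -0.067], TCP at [0.167, 0.524, 0.171] pointing down, gripper open.
Joint ranges: [-3.03, 3.03], [-0.79, 2.21], [0.23, 2.52], [-1.04, 4.18], [0, 3.07], [-2.55, 2.55]. Speed limits (rad/s): [2.22, 2.22, 2.57, 3.14, 3.14, 3.14].

### API

Orientations are given as [roll, pitch, yaw] about the fixed x, y, z axes, in that order (R = Rz(yaw) Ry(pitch) Rx(roll)).
In Python, from station import monitor, camera, ctrl gives the robot as it stands.
- The arm moves only by the tool apply_moves, never from a script. Its argument "plan" is one flat list of numbers, 4 for each row, row after row: the shift along the tool's x, y, z in mm, then the turn about the tool's z in rad. In form: [dx, dy, dz, spin, dx, dy, dz, spin, ...]. A call has 1 to 20 rows; each row shifts and turns the commanded pose from where the row before left it, along the tool's axes as they then stand; what a row does not reach is not made up. A row lasts 1/10 s, in which the tool goes at most 50 mm and 8.59 degrees, less where a joint would pass 70% of its speed; a pose out of reach is approached as far as the arm can. A call is refused whole if a number of a shift passes 50 or a number of a turn 0.15, either way. A call with a gripper value outside its range is refused whole. "hand" is the gripper command: -1 is shut, 1 is fully open, values between are in proportion, set as the call begins (left out, the last holds). The fingers move at their own pace and stop on an object; "squeeze" is the grip in N (left out, the last holds). Time passes only in rows, so rows that do not move let the fingers close. It gives the time, the measured TCP pose, the force, the opening and the grip force at its end, in the units of the state.
- monitor.get_obs(): the state, without advancing time (a new reading comes with each control period).
- camera(name): name is "scene" or "top" or "wrist"; returns a dict with "image" (480x640x3 uint8, red, green, blue), "range_z" (480x640 float32, m along the optical axis (not along the pixel's ray), 0 where there is no reading), "mtx" (3x3 intrinsics, pixels), "rvec" (rotation vector, rad) and "tvec" (3), from world to camera coordinates, as OpenCV has them. Camera axes: x right, y down, z forward; pixel columns grow to the right and rows downward; lengths in m; the calibration is good to about 2 mm. A picture is of the moment at which its call begins.
- ctrl.hand_in(): hands the job in; it is judged then, once.
The state is a dict: "time_s": time; "qpos": joint angles; "joint_vel": joint speeds; "tau": joint torques, N m; "ee_pos": TCP position; "eef_rot": TCP orientation; "force": force on the tool from outside, world axes, zero at the start; "moment": the same for the moment, N m; "grip_width": finger opening in m; "grip_force": force on a finger pad.
Only numpy, scipy, OpenCV 4.12 (cv2) and the standard library are available. Lean on these libraries where they do the work, as an engineer would, in place of code of your own. Each camera call takes 0.05 s, during which the arm holds its last target. There are 200 camera calls.

### The job

Get the orange cordless screwdriver hung up for work on the inverter: with the driver left standing in its rest, pull the balancer's sprung hook down, bring the hook in under the driver's wire bail, and ease it back up so that it draws the driver straight out of the rest; don't let the arm snap up. Then swing the arm round until the driver hangs still with its bit directly above the inverter cover screw that stands proud, with the arm up at its top, and let go. The driver must not knock the inverter, and leave the capacitor, the tub of screws and the orange relay beside the stand where they are.

Things in the scene. Friction and masses are not known exactly. Their poses are not given: they have to be found in the camera images.
- stand: Spring balancer stand bolted to the bench: grey foot 120x120x12 mm, upright steel column 28 mm thick, black head, top at 384 mm. Origin: centre of the foot's underside, on the column's axis. The blue arm (18x14 mm tube) turns round the column and slides on it; with joint swing at 0 it points along the stand's own -x. Nothing stands above the arm's outer end.
- pull (a joint): How far the sprung arm is pulled down the column, m: 0 at the top stop, where it rests when free, 0.14 at the bottom stop. A spring draws it up with about 8 N at the top, 13 N at the bottom; the driver weighs about 4 N, so the arm carries it to the top by itself. Let go low down, it shoots up; faster than 0.6 m/s counts as snapping up.
- swing (a joint): Angle of the arm round the column, rad, counter-clockwise seen from above, limits -1.0 and 2.1. No spring, a little friction (0.6 N at the cup): the arm stays where it is left. At value s the hook and the cup lie 220 mm from the column's axis, at (-0.22 cos s, -0.22 sin s) in the stand's x, y axes.
- cup (a point): Centre of the floor of the yellow finger cup on top of the arm's outer end, straight above the hook; 334 mm above the bench when the arm is up. Open upward, 48 mm wide inside, lip 10 mm above the floor: press closed fingertips into it to push the arm down, and drag it sideways to swing the arm.
- hook (a point): Hook of 6 mm wire, 49 mm below the cup's floor; this point is the wire's upper side where the load hangs. Its shank is 14 mm behind; its open end is 19 mm ahead and reaches 11 mm above this point. The open end points the way the arm turns as swing grows (the stand's -y at swing 0), so it enters the bail while swing grows. The arm's underside is 32 mm above this point.
- driver: Orange and black cordless in-line screwdriver, body 39 mm thick, 0.4 kg, standing upright with its nose in the rest. Origin: tip of its bit, z up along the driver; shoulder on the rest's rim at z = 50 mm, body top at 135 mm. On top an arched bail of stiff 5 mm wire in the driver's x-z plane, opening 38 mm wide, 38 mm high; the hook passes through it along the driver's y.
- bail (a point): Underside of the top of the bail's arch, 38 mm above the driver's body top, where the hook carries it.
- bit (a point): Tip of the driver's bit, the driver's origin. It is 173 mm below the bail point; hung with the arm at its top it is 112 mm above the bench.
- rest: Bench rest, bolted down: dark plate 84x84x8 mm with an upright black square socket, 40x40 mm outside, 28x28 mm inside, rim at 60 mm; the driver's nose and bit stand 50 mm deep in it with 1.5 mm play, so the driver must rise more than 50 mm to come clear. Origin: centre of the underside, on the socket's axis.
- inverter: Blue-capped inverter under repair, about 344x174x80 mm, stays put. Origin at its underside; top at 80 mm.
- screw_head (a point): Top of the brass-coloured round head (11 mm) of the one cover screw that stands proud, at a corner of the inverter's top, 88 mm above the bench. It lies within 5 mm of the circle that the hook can swing on.
- capacitor: Blue can capacitor standing upright, 35 mm thick, 50 mm high, beside the stand under the arm's sweep; origin at its underside. Leave it alone.
- tub_bits: Clear plastic tub of screws on the bench, 104x154x34 mm. Leave it alone.
- relay_loose: Orange relay, a box 28x44x34 mm standing on the bench. Leave it alone.

How it is judged:
By the outcome, as a careful person would: the job done as asked, in the order asked, and still so for the second after the job is handed in, with the robot touching nothing.
It also fails if it takes over 70 s, if anything falls off the work surface, if the arm or the gripper's body presses on something with over 40 N, if the wrist force passes 120 N, or if a joint passes its speed limit or range.

## Working session

There is one attempt and no reset: what is moved stays moved. The work goes in short steps, Python scripts to look and compute and a tool call to move; the robot and the scene stay as the last step left them, time stands still between calls to the robot, and variables do not carry over. Pictures are saved under pics/ and viewed, at most 10 in all, crops included, and the job is handed in when it is done.

Besides the shell and the picture viewer there is one more tool, called after "Call:" by a JSON object that holds its "name" and its "arguments", one argument or row to a line. apply_moves: Moves the arm, as the interface text tells. Its arguments: {"type":"object","properties":{"plan":{"type":"array","items":{"type":"number"}},"hand":{"type":"number"},"squeeze":{"type":"number"}},"required":["plan"]}

```bash
mkdir -p pics; cat > h.py <<'E'
import numpy as np, cv2
from station import monitor, camera, ctrl
def cam(n, save=None):
    c=camera(n); c['R']=cv2.Rodrigues(np.array(c['rvec'],float))[0]; c['t']=np.array(c['tvec'],float).ravel()
    if save: cv2.imwrite('pics/'+save, c['image'][:,:,::-1])
    return c
def world(c):
    z=c['range_z'].astype(float); v,u=np.mgrid[:480,:640]; K=c['mtx']
    p=np.stack([(u-K[0,2])/K[0,0]*z,(v-K[1,2])/K[1,1]*z,z],-1)
    w=(p-c['t'])@c['R']; w[z==0]=np.nan; return w
def ray(c,u,v,h):
    d=c['R'].T@np.linalg.inv(c['mtx'])@np.array([u,v,1.]); o=-c['R'].T@c['t']; return o+d*(h-o[2])/d[2]
E
python3 - <<'E'
from h import *
for n in('top','scene'):
    c=cam(n,n+'1.png'); np.savez('/tmp/'+n,**{k:c[k] for k in('image','range_z','mtx','rvec','tvec')}); print(n,-c['R'].T@c['t'])
print(monitor.get_obs())
E
```

```text
top [ 0.31671737 -0.03801052  1.29876809]
scene [ 0.00089783 -0.73142133  0.77770379]
{'time_s': 0.1, 'qpos': array([ 1.19644129e+00,  3.00413985e-01,  1.52150254e+00, -3.15069848e-05,
        1.32068175e+00, -6.66227850e-02]), 'joint_vel': array([ 0.00094452, -0.00035277, -0.00104684,  0.00125066, -0.00130836,
       -0.00113183]), 'tau': array([ 2.30449994e-03, -5.32642114e+01, -3.53285551e+01,  7.09946570e-02,
        2.34334875e-02, -6.51967525e-05]), 'ee_pos': array([0.16652267, 0.52391338, 0.1708509 ]), 'eef_rot': array([-3.14058723e+00, -3.64966363e-05,  2.83386820e+00]), 'force': array([-0.49420086, -0.67734705, -0.82010732]), 'moment': array([-0.01644871, -0.03667169,  0.07105436]), 'grip_force': 0.0, 'grip_width': 0.09420273151795906}
```

View pics/top1.png

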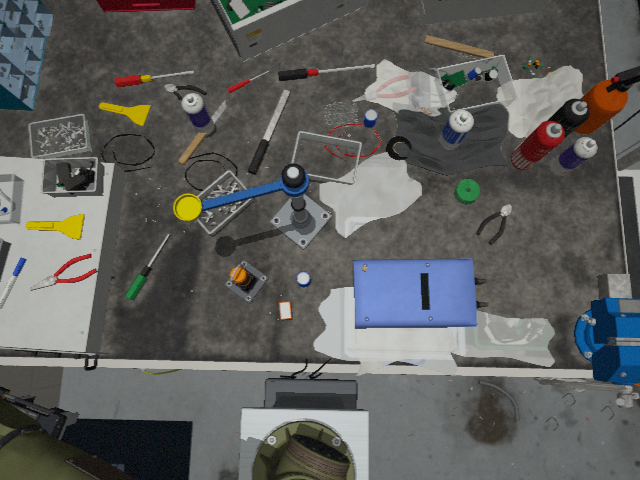

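View pics/scene1.png

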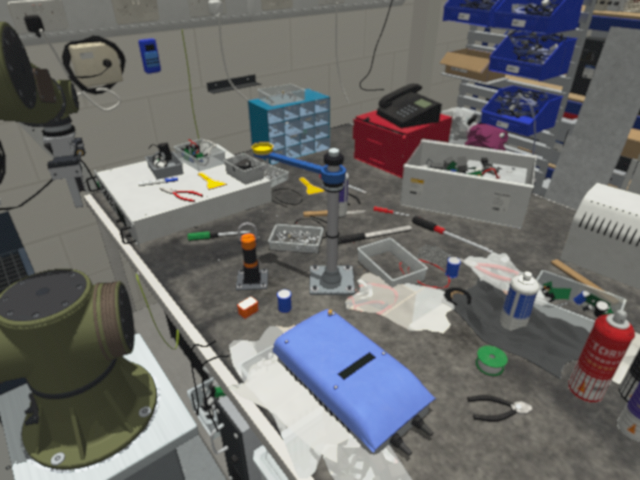

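The top view shows the cup at (188,207), column head (293,178), driver/rest (243,280), capacitor (304,280), relay (285,311), and brass screw (364,268) on the inverter's corner. From above, the arm swings counter-clockwise from the cup past the rest to the screw.

```bash
python3 - <<'E'
from h import *
def ld(n):
    c=dict(np.load('/tmp/'+n+'.npz')); c['R']=cv2.Rodrigues(c['rvec'].astype(float))[0]; c['t']=c['tvec'].astype(float).ravel(); return c
t=ld('top'); w=world(t); hsv=cv2.cvtColor(t['image'],cv2.COLOR_RGB2HSV)
def sel(name,lo,hi,box,zr):
    m=cv2.inRange(hsv,lo,hi)>0; b=np.zeros_like(m); b[box[1]:box[3],box[0]:box[2]]=1
    m&=b&(w[...,2]>zr[0])&(w[...,2]<zr[1]); p=w[m]; ys,xs=np.nonzero(m)
    print(name,len(p),'med',np.median(p,0).round(4),'min',p.min(0).round(4),'max',p.max(0).round(4),'px',(xs.min()+xs.max())/2,(ys.min()+ys.max())/2); return m
A=(0,0,0);Z=(180,255,255)
sel('cup',(20,120,60),(35,255,255),(165,185,210,230),(.3,.4))
sel('head',A,Z,(270,155,320,200),(.37,.40))
sel('foot',A,Z,(265,185,335,250),(.006,.02))
sel('driver',(5,120,60),(20,255,255),(220,255,270,305),(.1,.2))
sel('bail',A,Z,(220,250,275,310),(.145,.2))
sel('restplate',A,Z,(215,255,275,305),(.004,.014))
sel('inv',(105,60,60),(125,255,255),(340,245,490,340),(.05,.1))
m=sel('screw',(10,80,60),(35,255,255),(350,255,380,285),(.06,.1))
sel('cap',A,Z,(290,265,320,295),(.03,.06))
sel('relay',A,Z,(270,295,300,325),(.02,.05))
for nm,u,v,h in(('cup',188,207.5,.334),('screw',364,268,.088)): print(nm,ray(t,u,v,h))
im=t['image'][235:335,200:400,::-1]; cv2.imwrite('pics/c1.png',cv2.resize(im,None,fx=4,fy=4,interpolation=cv2.INTER_CUBIC))
E
```

```text
cup 620 med [0.5738 0.2366 0.3352] min [0.5444 0.2069 0.3289] max [0.6008 0.2622 0.3485] px 187.5 207.0
head 345 med [0.6323 0.0235 0.3734] min [0.6119 0.0009 0.3701] max [0.656  0.0461 0.3881] px 293.5 174.5
foot 1834 med [0.6308 0.0062 0.0122] min [ 0.5509 -0.0661  0.006 ] max [0.7301 0.1227 0.02  ] px 299.5 217.0
driver 191 med [0.4623 0.1579 0.1444] min [0.4458 0.1425 0.1198] max [0.4818 0.1807 0.1861] px 238.5 275.0
bail 128 med [0.4627 0.1601 0.1478] min [0.4444 0.144  0.1451] max [0.4853 0.1771 0.1923] px 238.0 273.0
restplate 1278 med [0.459  0.1559 0.0065] min [0.4033 0.0877 0.004 ] max [0.5345 0.2486 0.014 ] px 244.5 279.5
inv 7689 med [ 0.4353 -0.2573  0.0756] min [ 0.3508 -0.4202  0.05  ] max [ 0.5266 -0.1136  0.0862] px 414.0 293.0
screw 10 med [ 0.4931 -0.1388  0.0879] min [ 0.4906 -0.1418  0.0825] max [ 0.4974 -0.1362  0.0925] px 364.0 267.5
cap 160 med [0.4699 0.0118 0.05  ] min [ 0.4531 -0.0056  0.0306] max [0.488  0.0274 0.0565] px 303.5 278.0
relay 199 med [0.3896 0.0558 0.0341] min [0.3671 0.0402 0.0215] max [0.4128 0.0717 0.0407] px 285.0 310.0
cup [0.57307996 0.23616888 0.334     ]
screw [ 0.4931225  -0.13885496  0.088     ]
```

View pics/c1.png

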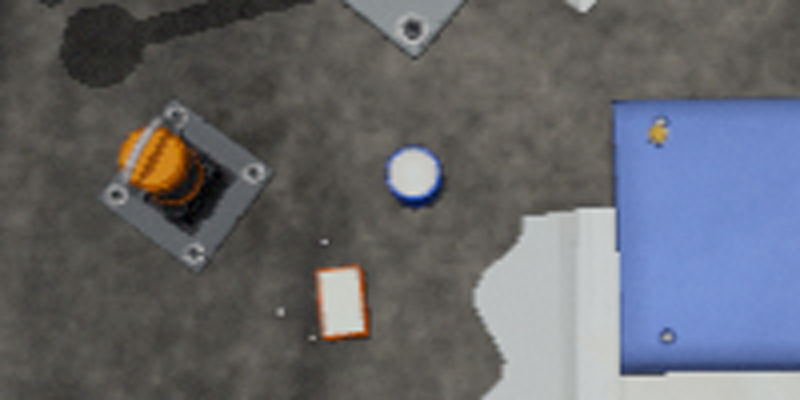

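Call:
{"name": "apply_moves", "arguments": {
  "plan": [0,0,-44,-0.1,0,0,-44,-0.1,0,0,-44,-0.108,0,0,-44,0,0,0,-44,0,-30,-20,0,0,-30,-20,0,0,-30,-20,0,0,-30,-20,0,0,-30,-20,0,0,-30,-20,0,0,-30,-20,0,0,-30,-20,0,0,-30,-20,0,0,-30,-20,0,0,-30,-20,0,0,-30,-20,0,0,-30,-20,0,0],
  "hand": -1,
  "squeeze": 20
}}

```text
time_s: 1.9
ee_pos: [0.5577, 0.2632, 0.391]
eef_rot: [-3.141, -0.001, -3.141]
force: [-0.8, -0.2, 0.2]
grip_width: 0.0007
grip_force: 0.0
```

Call:
{"name": "apply_moves", "arguments": {
  "plan": [-8,-14,0,0,-8,-13,0,0,0,0,10,0,0,0,10,0,0,0,0,0]
}}

```text
time_s: 2.4
ee_pos: [0.5719, 0.2375, 0.3701]
eef_rot: [-3.141, -0.002, -3.141]
force: [0.4, 0.1, -0.5]
grip_width: 0.0006
grip_force: 0.0
```

```bash
python3 - <<'E'
from h import *
a=cam('wrist'); b=cam('scene')
c=b['image'][100:340,200:420]
im=np.hstack([cv2.resize(a['image'],(480,360)),cv2.resize(c,(320,360),interpolation=cv2.INTER_CUBIC)])
cv2.imwrite('pics/w1.png',im[:,:,::-1]); print(-a['R'].T@a['t'],monitor.get_obs()['ee_pos'])
w=world(b); hsv=cv2.cvtColor(b['image'],cv2.COLOR_RGB2HSV)
E
```

```text
[0.50051269 0.23760574 0.58421558] [0.57217887 0.23764059 0.37172196]
```

View pics/w1.png

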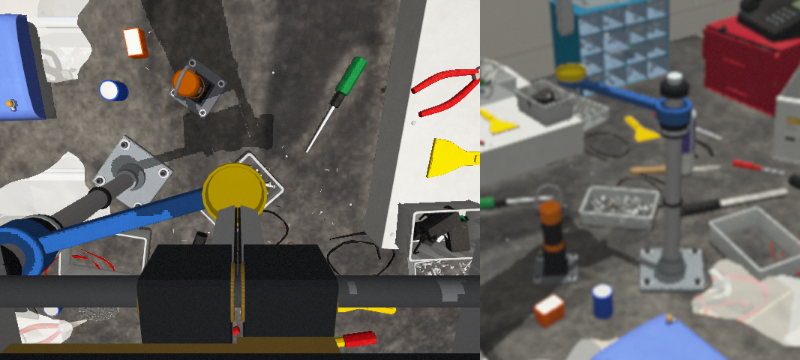

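The wrist view shows the shut fingers above the yellow cup (235,195 in the composite), with the driver in its rest at (190,85) and the path clear.

Call:
{"name": "apply_moves", "arguments": {
  "plan": [-1,-1,10,0,0,0,10,0,0,0,10,0,0,0,4,0,0,0,4,0,0,0,4,0,0,0,0,0]
}}

```text
time_s: 3.2
ee_pos: [0.5736, 0.2362, 0.3289]
eef_rot: [-3.141, -0.001, -3.141]
force: [-0.4, -0.2, 0.3]
grip_width: 0.0008
grip_force: 0.0
```

```bash
python3 - <<'E'
from h import *
c=cam('wrist'); w=world(c); hsv=cv2.cvtColor(c['image'],cv2.COLOR_RGB2HSV)
def sel(n,lo,hi,zr,xr=None,yr=None):
    m=(cv2.inRange(hsv,lo,hi)>0)&(w[...,2]>zr[0])&(w[...,2]<zr[1])
    if xr: m&=(w[...,0]>xr[0])&(w[...,0]<xr[1])&(w[...,1]>yr[0])&(w[...,1]<yr[1])
    p=w[m]; print(n,len(p),np.median(p,0).round(4),p.min(0).round(4),p.max(0).round(4))
    (u,v),r=cv2.minEnclosingCircle(np.argwhere(m)[:,::-1].astype(np.float32)); return u,v,r
sel('cup',(20,120,40),(35,255,255),(.31,.36))
sel('cuprim',(20,120,40),(35,255,255),(.340,.346))
bx=((.42,.51),(.11,.21))
sel('drtop',(0,0,0),(180,255,255),(.135,.15),*bx)
sel('bail',(0,0,0),(180,255,255),(.16,.2),*bx)
sel('plate',(0,0,0),(180,255,255),(.005,.012),(.40,.53),(.09,.22))
sel('screw',(10,80,60),(35,255,255),(.08,.1),(.46,.53),(-.17,-.11))
sel('foot',(0,0,0),(180,255,255),(.0105,.0135),(.53,.74),(-.08,.13))
print(monitor.get_obs()['force'],monitor.get_obs()['ee_pos'])
E
```

```text
cup 5243 [0.5683 0.2337 0.3351] [0.5468 0.207  0.3315] [0.603  0.2627 0.3464]
cuprim 1472 [0.5672 0.2328 0.3443] [0.5468 0.207  0.34  ] [0.603  0.2627 0.346 ]
drtop 1179 [0.4691 0.1654 0.1452] [0.4478 0.1426 0.1353] [0.4917 0.1812 0.15  ]
bail 339 [0.4678 0.1625 0.1843] [0.447  0.1502 0.1601] [0.4896 0.174  0.1896]
plate 2492 [0.4744 0.1751 0.0084] [0.401  0.0902 0.005 ] [0.53   0.2199 0.012 ]
  return _methods._mean(a, axis=axis, dtype=dtype,
  ret = um.true_divide(
Traceback (most recent call last):
ValueError: zero-size array to reduction operation minimum which has no identity
```

Call:
{"name": "apply_moves", "arguments": {
  "plan": [-1,-1,3,0,0,0,4,0,0,0,4,0,0,0,4,0,0,0,4,0,0,0,0,0]
}}

```text
time_s: 3.85
ee_pos: [0.5745, 0.2352, 0.3096]
eef_rot: [-3.141, -0.001, -3.141]
force: [0.1, 0.1, 1.2]
grip_width: 0.0004
grip_force: 0.0
```

```bash
cat > m.py <<'E'
from h import *
def meas(n='wrist'):
    c=cam(n); w=world(c); hsv=cv2.cvtColor(c['image'],cv2.COLOR_RGB2HSV)
    o=monitor.get_obs(); e=o['ee_pos']
    m=(cv2.inRange(hsv,(20,120,40),(35,255,255))>0)&(w[...,2]>e[2]-.02)&(w[...,2]<e[2]+.03)&(np.hypot(w[...,0]-e[0],w[...,1]-e[1])<.06)
    p=w[m]; lo,hi=np.percentile(p,[.5,99.5],axis=0)
    print('cup',len(p),((lo+hi)/2).round(4),(hi-lo).round(4),'rimz',hi[2].round(4),'ee',e.round(4),'F',np.round(o['force'],1),o['time_s']); return c,w,hsv
E
python3 -c "from m import *; meas()"
```

```text
cup 3941 [0.5723 0.2349 0.3364] [0.049  0.0487 0.0067] rimz 0.3398 ee [0.5746 0.2352 0.3101] F [ 0.8 -0.1 -0.2] 3.9
```

```bash
python3 - <<'E'
from h import *
a=cam('wrist'); b=cam('scene')
im=np.hstack([cv2.resize(a['image'][200:440,160:480],(440,330),interpolation=cv2.INTER_CUBIC),cv2.resize(b['image'][120:220,220:320],(330,330),interpolation=cv2.INTER_CUBIC)])
cv2.imwrite('pics/w2.png',im[:,:,::-1])
for c in(a,b):
  p=c['R']@monitor.get_obs()['ee_pos']+c['t']; q=c['mtx']@p; print(q[:2]/q[2])
E
```

```text
[316.59916688 268.88199755]
[263.68261727 157.0141264 ]
```

View pics/w2.png

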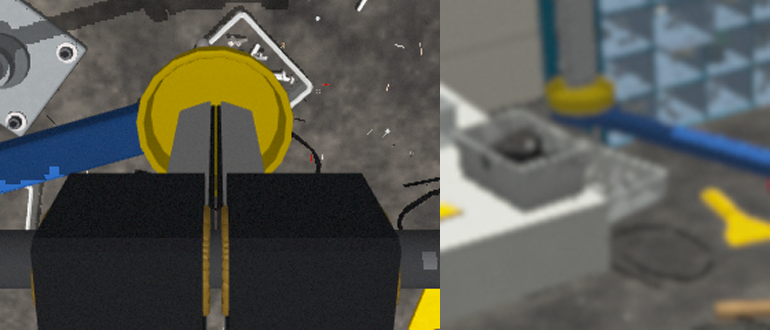

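```bash
python3 - <<'E'
from h import *
for n in('wrist','scene','top'):
    c=cam(n); w=world(c); hsv=cv2.cvtColor(c['image'],cv2.COLOR_RGB2HSV)
    m=(cv2.inRange(hsv,(20,120,40),(35,255,255))>0)&(np.hypot(w[...,0]-.575,w[...,1]-.235)<.045)&(w[...,2]>.25)
    p=w[m]
    if len(p): print(n,len(p),np.percentile(p,[1,25,50,75,99],axis=0).round(4).tolist())
    if n=='wrist':
        for uv in((316,280),(316,285),(300,290),(330,290),(316,250)): print(uv,w[uv[1],uv[0]].round(4))
o=monitor.get_obs(); print(o['ee_pos'],o['force'],o['tau'].round(2))
E
```

```text
wrist 11578 [[0.5438, 0.196, 0.3334], [0.5559, 0.2181, 0.3352], [0.5567, 0.2348, 0.3587], [0.5673, 0.2477, 0.4692], [0.5915, 0.2608, 0.4715]]
(316, 280) [0.5673 0.235  0.3499]
(316, 285) [0.5677 0.235  0.3554]
(300, 290) [0.5658 0.2281 0.3664]
(330, 290) [0.5659 0.2411 0.3661]
(316, 250) [0.5569 0.235  0.334 ]
scene 169 [[0.5441, 0.206, 0.3312], [0.5533, 0.2128, 0.3336], [0.5657, 0.2306, 0.3363], [0.5774, 0.2448, 0.3405], [0.5971, 0.2628, 0.47]]
top 46 [[0.5465, 0.2074, 0.3318], [0.5647, 0.2095, 0.3346], [0.5705, 0.2135, 0.3372], [0.5753, 0.2168, 0.3428], [0.5895, 0.225, 0.4971]]
[0.57474635 0.23524746 0.31055754] [ 0.24713283  0.15924097 -0.06455035] [-0.000e+00 -6.168e+01 -3.738e+01  1.000e-02  8.000e-02  0.000e+00]
```

```bash
python3 - <<'E'
from h import *
c=cam('wrist'); w=world(c)
for u in (305,326):
    for v in range(258,300,3): print(u,v,w[v,u].round(4),c['image'][v,u])
print(c['R'].round(3),c['t'].round(4))
E
```

```text
305 258 [0.5612 0.2293 0.3341] [174 145   0]
305 261 [0.5623 0.2294 0.3355] [173 148   0]
305 264 [0.5645 0.2293 0.3339] [173 145   0]
305 267 [0.5658 0.2293 0.3349] [175 145   0]
305 270 [0.5672 0.2293 0.3353] [174 145   0]
305 273 [0.569  0.2293 0.335 ] [172 145   0]
305 276 [0.5657 0.2297 0.3487] [98 96 92]
305 279 [0.5652 0.2299 0.3541] [89 89 89]
305 282 [0.5658 0.23   0.3565] [91 92 94]
305 285 [0.5659 0.2301 0.3602] [87 90 87]
305 288 [0.5655 0.2302 0.365 ] [89 88 88]
305 291 [0.5658 0.2303 0.3676] [90 90 88]
305 294 [0.5657 0.2304 0.3711] [95 92 91]
305 297 [0.5652 0.2305 0.3756] [90 90 89]
326 258 [0.561  0.2401 0.3349] [174 146   0]
326 261 [0.5626 0.2401 0.3348] [175 146   0]
326 264 [0.5639 0.2401 0.3357] [172 144   0]
326 267 [0.5662 0.2401 0.3336] [175 147   0]
326 270 [0.567  0.2401 0.3361] [175 149   0]
326 273 [0.5693 0.2401 0.3341] [175 150   0]
326 276 [0.566  0.2398 0.348 ] [93 90 90]
326 279 [0.5656 0.2397 0.3533] [93 90 91]
326 282 [0.5657 0.2396 0.3568] [88 87 86]
326 285 [0.5655 0.2395 0.3611] [90 88 89]
326 288 [0.5657 0.2394 0.3643] [90 90 91]
326 291 [0.5655 0.2393 0.3684] [87 87 87]
326 294 [0.5654 0.2392 0.372 ] [87 88 87]
326 297 [0.5658 0.2392 0.3743] [88 88 87]
[[-0.     1.    -0.   ]
 [ 0.968  0.     0.25 ]
 [ 0.25  -0.    -0.968]] [-0.2351 -0.6179  0.3823]
```

Call:
{"name": "apply_moves", "arguments": {
  "plan": [0,0,4,0,0,0,4,0,0,0,4,0,0,0,3,0,0,0,0,0]
}}

```text
time_s: 4.7
ee_pos: [0.5747, 0.2355, 0.2959]
eef_rot: [3.141, 0.001, -3.141]
force: [-0.7, 0.9, 7.3]
grip_width: 0.0001
grip_force: 3.7
```

```bash
python3 - <<'E'
from h import *
c=cam('wrist'); w=world(c)
for v in range(240,300,4): print(v,w[v,305].round(4),c['image'][v,305])
print(ctrl.tcp_to_grasp,monitor.get_obs()['ee_pos'],monitor.get_obs()['force'])
E
```

```text
240 [0.5484 0.23   0.3322] [111  97  49]
244 [0.5473 0.2303 0.3434] [152 128   0]
248 [0.549  0.2303 0.3441] [170 142   0]
252 [0.5538 0.23   0.3339] [174 145   0]
256 [0.5556 0.23   0.3343] [176 148   0]
260 [0.5576 0.23   0.3344] [175 148   0]
264 [0.56   0.2299 0.3329] [174 149   0]
268 [0.5616 0.23   0.3343] [172 143   0]
272 [0.564  0.2299 0.3332] [173 147   0]
276 [0.5655 0.2299 0.3346] [121 111  69]
280 [0.5653 0.2301 0.3405] [88 88 85]
284 [0.5658 0.2302 0.3443] [89 87 88]
288 [0.5656 0.2304 0.3498] [89 90 88]
292 [0.5656 0.2305 0.3544] [89 89 88]
296 [0.5657 0.2306 0.3587] [92 91 92]
-0.0188 [0.57479115 0.23547289 0.29611511] [-0.28702717  1.0923053   7.47188049]
```

Call:
{"name": "apply_moves", "arguments": {
  "plan": [0,0,4,0,0,0,6,0,0,0,8,0,0,0,8,0,0,0,8,0,0,0,8,0,0,0,8,0,0,0,8,0,0,0,8,0,0,0,8,0,0,0,8,0,0,0,8,0,0,0,8,0,0,0,8,0,0,0,8,0,0,0,4,0,0,0,2,0,0,0,0,0]
}}

```text
time_s: 6.55
ee_pos: [0.5753, 0.2357, 0.1768]
eef_rot: [3.14, 0.003, -3.141]
force: [-1.0, 2.0, 12.7]
grip_width: 0.0006
grip_force: 5.9
```

```bash
cat > m.py <<'E'
from h import *
def meas(n='wrist'):
    c=cam(n); w=world(c); hsv=cv2.cvtColor(c['image'],cv2.COLOR_RGB2HSV)
    o=monitor.get_obs(); e=o['ee_pos']; z=e[2]+.038
    m=(cv2.inRange(hsv,(20,150,40),(35,255,255))>0)&(abs(w[...,2]-z-.005)<.01)&(np.hypot(w[...,0]-e[0],w[...,1]-e[1])<.06)
    p=w[m]; lo,hi=np.percentile(p,[.3,99.7],axis=0)
    print('cup',len(p),'lo',lo.round(4),'hi',hi.round(4),'mid',((lo+hi)/2).round(4),'med z',np.median(p[:,2]).round(4),'ee',e.round(4),'F',np.round(o['force'],1),o['time_s']); return c,w,hsv
def box(w,n,xr,yr,zr):
    m=(w[...,2]>zr[0])&(w[...,2]<zr[1])&(w[...,0]>xr[0])&(w[...,0]<xr[1])&(w[...,1]>yr[0])&(w[...,1]<yr[1]); p=w[m]
    if len(p)<5: print(n,len(p)); return
    lo,hi=np.percentile(p,[1,99],axis=0); print(n,len(p),'lo',lo.round(4),'hi',hi.round(4),'mid',((lo+hi)/2).round(4))
    return p
E
python3 - <<'E'
from m import *
c,w,h=meas()
p=box(w,'bail',(.43,.51),(.12,.2),(.17,.2)); print(np.corrcoef(p[:,0],p[:,1])[0,1])
box(w,'drtop',(.43,.51),(.12,.2),(.140,.150))
box(w,'foot',(.53,.74),(-.08,.13),(.0105,.0135))
E
```

```text
cup 5891 lo [0.5475 0.2077 0.2153] hi [0.6006 0.2625 0.2283] mid [0.574  0.2351 0.2218] med z 0.2175 ee [0.5753 0.2357 0.177 ] F [-0.5  1.7 11.3] 6.6
bail 1051 lo [0.4493 0.1525 0.1709] hi [0.4874 0.173  0.1889] mid [0.4683 0.1627 0.1799]
-0.964835038419214
drtop 3478 lo [0.4489 0.1473 0.1405] hi [0.4894 0.1802 0.1475] mid [0.4692 0.1638 0.144 ]
foot 6651 lo [ 0.5624 -0.0545  0.0107] hi [0.691  0.099  0.0135] mid [0.6267 0.0222 0.0121]
```

```bash
cat > arc.py <<'E'
import numpy as np,sys
C=np.array([.634,.0235]); a=np.radians(np.arange(float(sys.argv[1]),float(sys.argv[2])+.01,float(sys.argv[3])))
p=(C+.22*np.c_[np.cos(a),np.sin(a)])*1000; r=np.round(p-p[0],1)
print(p[0],p[-1]); d=np.diff(r,axis=0); print([[round(-x,1),round(y,1)] for x,y in d])
E
python3 arc.py 105.8 139.8 2
```

```text
[574.09834565 235.18795858] [465.9648737 165.5006913]
[[np.float64(7.4), np.float64(-2.2)], [np.float64(7.2), np.float64(-2.5)], [np.float64(7.2), np.float64(-2.7)], [np.float64(7.1), np.float64(-3.0)], [np.float64(6.9), np.float64(-3.2)], [np.float64(6.9), np.float64(-3.5)], [np.float64(6.7), np.float64(-3.7)], [np.float64(6.6), np.float64(-3.9)], [np.float64(6.5), np.float64(-4.2)], [np.float64(6.3), np.float64(-4.4)], [np.float64(6.1), np.float64(-4.6)], [np.float64(6.0), np.float64(-4.8)], [np.float64(5.8), np.float64(-5.0)], [np.float64(5.7), np.float64(-5.2)], [np.float64(5.4), np.float64(-5.4)], [np.float64(5.3), np.float64(-5.6)], [np.float64(5.0), np.float64(-5.8)]]
```

Go 20° (10 rows), lowering 3 mm on the way, then check.

Call:
{"name": "apply_moves", "arguments": {
  "plan": [0,0,3,0,4,-1,0,0,7.3,-2.3,0,0,7.2,-2.5,0,0,7.2,-2.7,0,0,7.1,-3,0,0,6.9,-3.2,0,0,6.9,-3.5,0,0,6.7,-3.7,0,0,6.6,-3.9,0,0,6.5,-4.2,0,0,3,-2.1,0,0,0,0,0,0]
}}

```text
time_s: 7.9
ee_pos: [0.506, 0.2031, 0.1741]
eef_rot: [3.141, 0.004, -3.142]
force: [-1.2, -0.7, 12.2]
grip_width: 0.0005
grip_force: 5.8
```

```bash
python3 - <<'E'
from m import *
c,w,h=meas()
box(w,'bail',(.43,.51),(.12,.2),(.17,.2))
s=cam('scene'); im=np.hstack([cv2.resize(c['image'][120:420,140:500],(432,360)),cv2.resize(s['image'][190:310,200:320],(360,360),interpolation=cv2.INTER_CUBIC)])
cv2.imwrite('pics/w3.png',im[:,:,::-1])
E
```

```text
cup 5497 lo [0.4798 0.174  0.2128] hi [0.533  0.2289 0.2255] mid [0.5064 0.2015 0.2192] med z 0.2149 ee [0.5061 0.2031 0.174 ] F [ 0.3 -1.3 11.2] 7.95
bail 806 lo [0.4482 0.1526 0.1714] hi [0.4922 0.1925 0.1889] mid [0.4702 0.1725 0.1802]
```

View pics/w3.png

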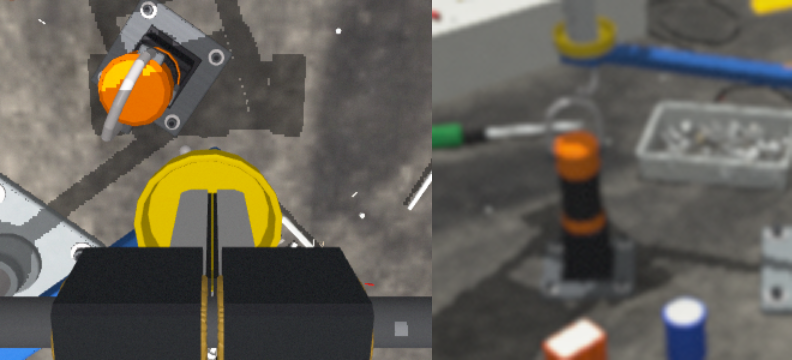

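The hook shows at about (253,217) in the scene view, the bail arch at about (248,226), driver still upright. I check the hook's height by projection.

```bash
python3 - <<'E'
from m import *
s=cam('scene')
for n,P in(('hook',(.5064,.2015,.165)),('tip',(.4955,.186,.176)),('shank',(.5145,.2129,.18)),('bailtop',(.4683,.1627,.186)),('bodytop',(.4683,.1627,.145)),('cup',(.5064,.2015,.214))):
    q=s['mtx']@(s['R']@np.array(P)+s['t']); q=q[:2]/q[2]; print(n,q.round(1),((q-[200,190])*3).round(0))
E
python3 arc.py 125.6 139.6 1
```

```text
hook [252.5 218.3] [158.  85.]
tip [251.7 218.3] [155.  85.]
shank [252.4 210.8] [157.  62.]
bailtop [246.9 221.9] [141.  96.]
bodytop [248.3 235.5] [145. 137.]
cup [251.  202.1] [153.  36.]
[505.93294657 202.38216743] [466.46157234 166.08637823]
[[np.float64(3.1), np.float64(-2.3)], [np.float64(3.1), np.float64(-2.3)], [np.float64(3.0), np.float64(-2.3)], [np.float64(3.0), np.float64(-2.5)], [np.float64(2.9), np.float64(-2.4)], [np.float64(2.9), np.float64(-2.6)], [np.float64(2.8), np.float64(-2.5)], [np.float64(2.8), np.float64(-2.7)], [np.float64(2.8), np.float64(-2.6)], [np.float64(2.7), np.float64(-2.8)], [np.float64(2.7), np.float64(-2.7)], [np.float64(2.6), np.float64(-2.8)], [np.float64(2.6), np.float64(-2.9)], [np.float64(2.5), np.float64(-2.9)]]
```

Call:
{"name": "apply_moves", "arguments": {
  "plan": [3.1,-2.3,0,0,3.1,-2.3,0,0,3,-2.3,0,0,3,-2.5,0,0,2.9,-2.5,0,0,2.9,-2.5,0,0,2.8,-2.6,0,0,2.8,-2.6,0,0,2.8,-2.6,0,0,2.7,-2.8,0,0,2.7,-2.8,0,0,2.6,-2.8,0,0,2.6,-2.9,0,0,2.5,-2.9,0,0,0,0,0,0]
}}

```text
time_s: 9.55
ee_pos: [0.4666, 0.1667, 0.1739]
eef_rot: [3.141, 0.004, -3.142]
force: [-0.1, 0.7, 12.1]
grip_width: 0.0002
grip_force: 6.1
```

```bash
python3 - <<'E'
from m import *
c,w,h=meas()
s=cam('scene'); t=cam('top'); im=np.hstack([cv2.resize(s['image'][180:300,190:320],(433,400),interpolation=cv2.INTER_CUBIC),cv2.resize(t['image'][240:310,205:270],(367,400),interpolation=cv2.INTER_CUBIC)])
cv2.imwrite('pics/w4.png',im[:,:,::-1])
E
```

```text
cup 5282 lo [0.4412 0.1377 0.2128] hi [0.4941 0.1928 0.2255] mid [0.4676 0.1653 0.2191] med z 0.2149 ee [0.4666 0.1668 0.1738] F [-0.8  0.6 12.3] 9.6
```

View pics/w4.png

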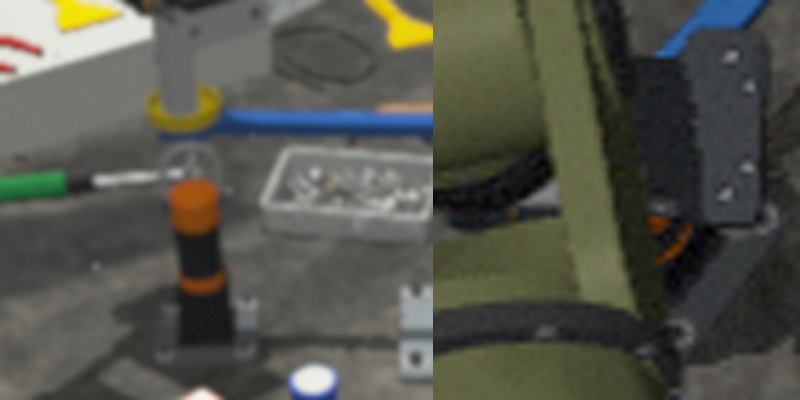

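The picture shows the hook inside the bail at about (190,165) in the left half, driver upright in its rest. Now ease up.

Call:
{"name": "apply_moves", "arguments": {
  "plan": [1,-1,0,0,0,0,-4,0,0,0,-4,0,0,0,-4,0,0,0,-3,0,0,0,-3,0,0,0,-3,0,0,0,-4,0,0,0,-4,0,0,0,-4,0,0,0,-4,0,0,0,0,0]
}}

```text
time_s: 10.9
ee_pos: [0.4656, 0.1658, 0.2108]
eef_rot: [3.141, 0.003, -3.141]
force: [1.1, -1.3, 8.2]
grip_width: 0.0003
grip_force: 4.1
```

```bash
python3 - <<'E'
from m import *
c,w,h=meas()
s=cam('scene'); w=world(s); h=cv2.cvtColor(s['image'],cv2.COLOR_RGB2HSV)
m=(cv2.inRange(h,(3,120,60),(18,255,255))>0)&(np.hypot(w[...,0]-.468,w[...,1]-.163)<.04); p=w[m]; print(np.percentile(p,[1,50,99],axis=0).round(4).tolist())
E
```

```text
cup 5236 lo [0.4405 0.1369 0.2493] hi [0.4934 0.1919 0.2623] mid [0.467  0.1644 0.2558] med z 0.2515 ee [0.4655 0.1658 0.2105] F [ 1.  -1.1  8.2] 10.95
[[0.4451, 0.1417, 0.0543], [0.4587, 0.1502, 0.1435], [0.4833, 0.1738, 0.1584]]
```

Call:
{"name": "apply_moves", "arguments": {
  "plan": [0,0,-4,0,0,0,-5,0,0,0,-5,0,0,0,-5,0,0,0,-5,0,0,0,-5,0,0,0,-5,0,0,0,-5,0,0,0,-5,0,0,0,-5,0,0,0,-5,0,0,0,-5,0,0,0,-5,0,0,0,-5,0,0,0,-4,0,0,0,-3,0,0,0,0,0]
}}

```text
time_s: 12.7
ee_pos: [0.4649, 0.1657, 0.2858]
eef_rot: [3.141, 0.001, -3.141]
force: [1.8, -2.2, 5.7]
grip_width: 0.0006
grip_force: 2.8
```

```bash
cat >> m.py <<'E'
def drv(n='scene',save=None,x=.468,y=.163,r=.05):
    s=cam(n); w=world(s); h=cv2.cvtColor(s['image'],cv2.COLOR_RGB2HSV)
    m=(cv2.inRange(h,(3,120,60),(18,255,255))>0)&(np.hypot(w[...,0]-x,w[...,1]-y)<r)&(w[...,2]>.05); p=w[m]; print('orange',len(p),np.percentile(p,[1,50,99],axis=0).round(4).tolist())
    return s,w,p
E
python3 - <<'E'
from m import *
c,w,h=meas()
s,w,p=drv()
cv2.imwrite('pics/w5.png',cv2.resize(s['image'][120:300,170:350],(560,560),interpolation=cv2.INTER_CUBIC)[:,:,::-1])
E
```

```text
cup 5141 lo [0.4403 0.1367 0.3232] hi [0.4932 0.1916 0.3363] mid [0.4668 0.1641 0.3298] med z 0.3254 ee [0.4649 0.1657 0.2856] F [ 2.5 -1.2  5.1] 12.75
orange 283 [[0.445, 0.1416, 0.1469], [0.4582, 0.1497, 0.2169], [0.4798, 0.1714, 0.2327]]
```

View pics/w5.png

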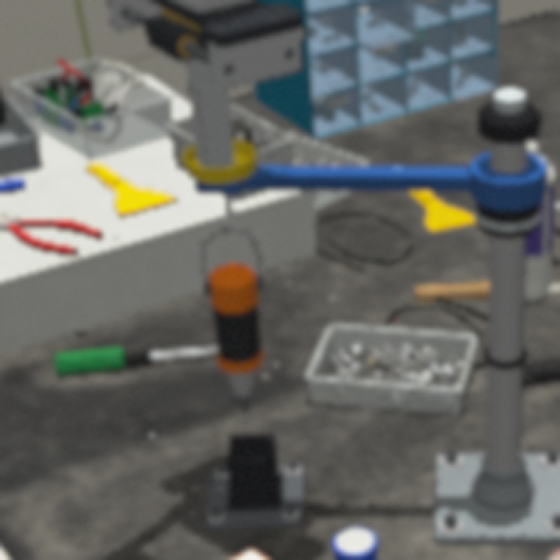

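```bash
python3 - <<'E'
import numpy as np
st=[.25*i for i in range(1,9)]+[2]*32+[.25*i for i in range(8,0,-1)]
a=np.radians(139.9+np.r_[0,np.cumsum(st)]); p=np.round(219.5*np.c_[-np.cos(a),np.sin(a)],1); d=np.diff(p,axis=0).round(1)
for k in range(0,48,16): print([v for x,y in d[k:k+16] for v in(float(x),float(y),0,0)])
E
```

```text
[0.6, -0.7, 0, 0, 1.2, -1.5, 0, 0, 1.8, -2.3, 0, 0, 2.4, -3.0, 0, 0, 2.9, -3.8, 0, 0, 3.3, -4.7, 0, 0, 3.8, -5.5, 0, 0, 4.1, -6.5, 0, 0, 3.8, -6.6, 0, 0, 3.6, -6.8, 0, 0, 3.4, -6.9, 0, 0, 3.1, -7.0, 0, 0, 2.9, -7.1, 0, 0, 2.6, -7.2, 0, 0, 2.4, -7.3, 0, 0, 2.1, -7.3, 0, 0]
[1.9, -7.5, 0, 0, 1.6, -7.4, 0, 0, 1.3, -7.6, 0, 0, 1.1, -7.6, 0, 0, 0.8, -7.6, 0, 0, 0.6, -7.6, 0, 0, 0.3, -7.7, 0, 0, 0.0, -7.6, 0, 0, -0.3, -7.7, 0, 0, -0.5, -7.6, 0, 0, -0.8, -7.7, 0, 0, -1.0, -7.6, 0, 0, -1.4, -7.5, 0, 0, -1.5, -7.5, 0, 0, -1.9, -7.4, 0, 0, -2.1, -7.4, 0, 0]
[-2.3, -7.3, 0, 0, -2.6, -7.2, 0, 0, -2.9, -7.1, 0, 0, -3.1, -7.0, 0, 0, -3.4, -6.9, 0, 0, -3.5, -6.8, 0, 0, -3.9, -6.6, 0, 0, -4.0, -6.5, 0, 0, -4.3, -6.4, 0, 0, -3.9, -5.4, 0, 0, -3.5, -4.6, 0, 0, -3.0, -3.7, 0, 0, -2.4, -3.0, 0, 0, -1.9, -2.1, 0, 0, -1.3, -1.5, 0, 0, -0.6, -0.7, 0, 0]
```

Call:
{"name": "apply_moves", "arguments": {
  "plan": [0,0,-2,0,0,0,-2,0,0,0,-1,0,0.6,-0.7,0,0,1.2,-1.5,0,0,1.8,-2.3,0,0,2.4,-3.0,0,0,2.9,-3.8,0,0,3.3,-4.7,0,0,3.8,-5.5,0,0,4.1,-6.5,0,0,3.8,-6.6,0,0,3.6,-6.8,0,0,3.4,-6.9,0,0,3.1,-7.0,0,0,2.9,-7.1,0,0,2.6,-7.2,0,0,2.4,-7.3,0,0,2.1,-7.3,0,0]
}}

```text
time_s: 14.7
ee_pos: [0.4203, 0.0815, 0.2903]
eef_rot: [3.141, -0.001, -3.141]
force: [1.6, 0.6, 5.9]
grip_width: 0.0004
grip_force: 2.6
```

Call:
{"name": "apply_moves", "arguments": {
  "plan": [1.9,-7.5,0,0,1.6,-7.4,0,0,1.3,-7.6,0,0,1.1,-7.6,0,0,0.8,-7.6,0,0,0.6,-7.6,0,0,0.3,-7.7,0,0,0.0,-7.6,0,0,-0.3,-7.7,0,0,-0.5,-7.6,0,0,-0.8,-7.7,0,0,-1.0,-7.6,0,0,-1.4,-7.5,0,0,-1.5,-7.5,0,0,-1.9,-7.4,0,0,-2.1,-7.4,0,0]
}}

```text
time_s: 16.3
ee_pos: [0.4224, -0.0395, 0.2903]
eef_rot: [3.141, -0.001, -3.141]
force: [0.3, 1.1, 5.1]
grip_width: 0.0002
grip_force: 2.7
```

Call:
{"name": "apply_moves", "arguments": {
  "plan": [-2.3,-7.3,0,0,-2.6,-7.2,0,0,-2.9,-7.1,0,0,-3.1,-7.0,0,0,-3.4,-6.9,0,0,-3.5,-6.8,0,0,-3.9,-6.6,0,0,-4.0,-6.5,0,0,-4.3,-6.4,0,0,-3.9,-5.4,0,0,-3.5,-4.6,0,0,-3.0,-3.7,0,0,-2.4,-3.0,0,0,-1.9,-2.1,0,0,-1.3,-1.5,0,0,-0.6,-0.7,0,0,0,0,0,0]
}}

```text
time_s: 18.0
ee_pos: [0.4691, -0.1221, 0.2902]
eef_rot: [3.141, -0.001, -3.141]
force: [-0.3, 0.1, 5.1]
grip_width: 0.0004
grip_force: 2.7
```

```bash
python3 - <<'E'
from m import *
c,w,h=meas()
e=monitor.get_obs()['ee_pos']
s,w,p=drv('scene',x=e[0],y=e[1],r=.06)
m=(cv2.inRange(cv2.cvtColor(s['image'],cv2.COLOR_RGB2HSV),(10,90,80),(32,255,255))>0)&(np.hypot(w[...,0]-.493,w[...,1]+.139)<.02)&(w[...,2]<.1)
v,u=np.nonzero(m); print('screw px',len(u),u.mean(),v.mean(),w[m].mean(0),ray(s,u.mean(),v.mean(),.086))
cv2.imwrite('pics/w6.png',cv2.resize(s['image'][150:350,200:400],(560,560),interpolation=cv2.INTER_CUBIC)[:,:,::-1])
E
```

```text
cup 4796 lo [ 0.4458 -0.15    0.3275] hi [ 0.499  -0.0949  0.341 ] mid [ 0.4724 -0.1225  0.3342] med z 0.3297 ee [ 0.4691 -0.1221  0.2903] F [-0.3  0.2  5.7] 18.05
orange 342 [[0.4537, -0.1434, 0.1486], [0.4653, -0.1348, 0.2238], [0.4892, -0.1104, 0.2456]]
screw px 11 330.0 311.0 [ 0.49378308 -0.1413467   0.08579581] [ 0.4936346  -0.14152291  0.086     ]
```

View pics/w6.png

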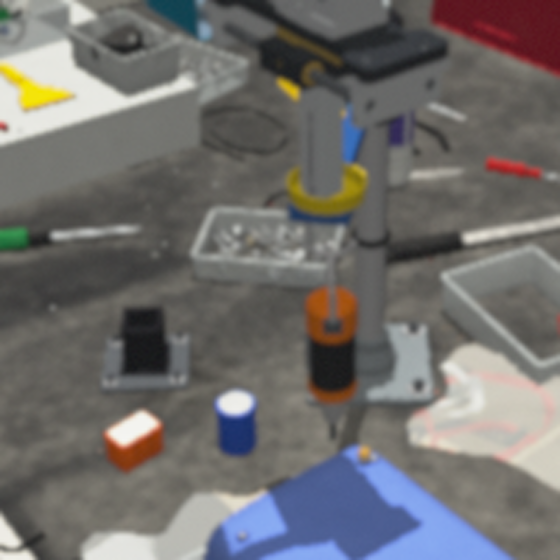

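The driver hangs at about (333,350) of the crop with its bit at (333,435), about 30 mm short of the brass screw at (366,453). One more small arc.

Call:
{"name": "apply_moves", "arguments": {
  "plan": [-0.3,-0.4,0,0,-0.8,-0.9,0,0,-1.1,-1.2,0,0,-1.5,-1.6,0,0,-2,-2.1,0,0,-2.4,-2.4,0,0,-2.5,-2.4,0,0,-2.5,-2.3,0,0,-2.2,-2,0,0,-1.7,-1.5,0,0,-1.3,-1.1,0,0,-0.9,-0.8,0,0,-0.4,-0.4,0,0,0,0,0,0,0,0,0,0,0,0,0,0]
}}

```text
time_s: 19.7
ee_pos: [0.4886, -0.1412, 0.2903]
eef_rot: [3.141, -0.001, -3.141]
force: [-0.8, -1.0, 5.5]
grip_width: 0.0003
grip_force: 2.7
```

```bash
cat > fin.py <<'E'
from m import *
c,w,h=meas()
e=monitor.get_obs()['ee_pos']
for n in('scene','top','wrist'):
    try: s,w,p=drv(n,x=e[0],y=e[1],r=.06)
    except Exception as x: print(n,'none'); continue
    m=(cv2.inRange(cv2.cvtColor(s['image'],cv2.COLOR_RGB2HSV),(10,90,80),(32,255,255))>0)&(np.hypot(w[...,0]-.493,w[...,1]+.139)<.02)&(w[...,2]<.1)
    v,u=np.nonzero(m)
    if len(u): print(n,'screw px',len(u),u.mean(),v.mean(),ray(s,u.mean(),v.mean(),.086))
E
python3 fin.py; python3 - <<'E'
from m import *
s=cam('scene'); cv2.imwrite('pics/w7.png',cv2.resize(s['image'][220:330,280:380],(500,550),interpolation=cv2.INTER_CUBIC)[:,:,::-1])
for z in(.105,.108,.112): print([ (lambda q:(q[:2]/q[2]).round(1).tolist())(s['mtx']@(s['R']@np.array((x,y,z))+s['t'])) for x,y in((.4934,-.140),)])
E
```

```text
cup 4855 lo [ 0.465  -0.1689  0.3275] hi [ 0.518  -0.1141  0.3411] mid [ 0.4915 -0.1415  0.3343] med z 0.3297 ee [ 0.4886 -0.1412  0.2903] F [-0.2 -0.8  5.3] 19.75
orange 319 [[0.4726, -0.1619, 0.1497], [0.483, -0.1517, 0.2251], [0.5069, -0.1283, 0.2371]]
scene screw px 9 329.8888888888889 311.3333333333333 [ 0.49273882 -0.14222305  0.086     ]
orange 18 [[0.4575, -0.1524, 0.1701], [0.4845, -0.126, 0.2345], [0.4972, -0.108, 0.4422]]
orange 1257 [[0.4655, -0.1878, 0.1602], [0.4807, -0.1452, 0.2368], [0.4926, -0.1219, 0.4509]]
[[329.6, 304.3]]
[[329.6, 303.2]]
[[329.6, 301.9]]
```

View pics/w7.png

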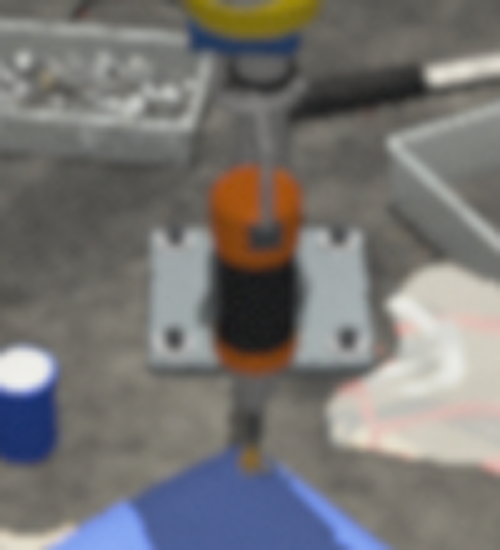

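```bash
cat > ax.py <<'E'
from m import *
s=cam('scene'); w=world(s); e=monitor.get_obs()['ee_pos']
x,y=.4915,-.1415
pj=lambda P:(lambda q:q[:2]/q[2])(s['mtx']@(s['R']@np.array(P)+s['t']))
m=(np.hypot(w[...,0]-x,w[...,1]-y)<.035)&(w[...,2]>.10)&(w[...,2]<.25)
for v in range(255,312,4):
    u=np.nonzero(m[v])[0]
    if len(u): 
        k=np.median(w[v,u],0); print(v,u.min(),u.max(),(u.min()+u.max())/2,'z',k[2].round(3),'axis proj',pj((x,y,k[2])).round(1))
print('screw proj top-est',pj((.4931,-.1389,.086)).round(1),'px/m tangential',(pj((x+.00755,y-.00656,.11))-pj((x,y,.11)))/10)
E
python3 ax.py
```

```text
255 323 337 330.0 z 0.236 axis proj [330.  256.9]
259 322 339 330.5 z 0.235 axis proj [330. 257.]
263 322 339 330.5 z 0.232 axis proj [329.9 258.5]
267 322 339 330.5 z 0.222 axis proj [329.9 262.2]
271 321 338 329.5 z 0.211 axis proj [329.8 266.6]
275 321 338 329.5 z 0.2 axis proj [329.8 270.8]
279 321 338 329.5 z 0.189 axis proj [329.7 274.9]
283 322 338 330.0 z 0.179 axis proj [329.7 278.8]
287 322 339 330.5 z 0.168 axis proj [329.6 282.7]
291 323 337 330.0 z 0.159 axis proj [329.6 286. ]
295 326 334 330.0 z 0.142 axis proj [329.5 292.1]
299 327 333 330.0 z 0.128 axis proj [329.4 296.8]
303 329 331 330.0 z 0.113 axis proj [329.4 302.1]
307 330 330 330.0 z 0.103 axis proj [329.3 305.5]
screw proj top-est [329.1 310.5] px/m tangential [0.45177377 0.01443824]
```

Bit and screw line up in the scene view (columns 330.0 and 329.9, about 2 mm per pixel). Ease up to the stop and let go.

Call:
{"name": "apply_moves", "arguments": {
  "plan": [0,0,-1,0,0,0,-1,0,0,0,-1,0,0,0,-1,0,0,0,-1,0,0,0,-1,0,0,0,-1,0,0,0,-1,0,0,0,0,0,0,0,-2,0,0,0,-4,0,0,0,-8,0,0,0,-14,0,0,0,-20,0,0,0,-20,0,0,0,-20,0,0,0,0,0]
}}

```text
time_s: 21.7
ee_pos: [0.4894, -0.1415, 0.3891]
eef_rot: [-3.14, 0.004, -3.141]
force: [-0.8, 0.2, 0.2]
grip_width: 0.0004
grip_force: 0.0
```

```bash
python3 ax.py; python3 - <<'E'
from m import *
c=cam('wrist'); w=world(c); h=cv2.cvtColor(c['image'],cv2.COLOR_RGB2HSV)
m=(cv2.inRange(h,(20,150,40),(35,255,255))>0)&(abs(w[...,2]-.338)<.012)&(np.hypot(w[...,0]-.4915,w[...,1]+.1415)<.06)
p=w[m]; lo,hi=np.percentile(p,[.3,99.7],axis=0); print('cup',((lo+hi)/2).round(4),np.median(p[:,2]),(hi-lo).round(3))
E
```

```text
255 322 339 330.5 z 0.243 axis proj [330.  253.8]
259 322 339 330.5 z 0.24 axis proj [330. 255.]
263 322 339 330.5 z 0.232 axis proj [329.9 258.4]
267 321 338 329.5 z 0.221 axis proj [329.9 262.7]
271 321 338 329.5 z 0.21 axis proj [329.8 266.7]
275 321 338 329.5 z 0.2 axis proj [329.8 270.9]
279 322 338 330.0 z 0.189 axis proj [329.7 274.7]
283 322 339 330.5 z 0.179 axis proj [329.7 278.6]
287 322 338 330.0 z 0.169 axis proj [329.6 282.1]
291 326 335 330.5 z 0.159 axis proj [329.6 286.1]
295 327 333 330.0 z 0.141 axis proj [329.5 292.2]
299 329 331 330.0 z 0.123 axis proj [329.4 298.6]
303 329 331 330.0 z 0.114 axis proj [329.4 302. ]
screw proj top-est [329.1 310.5] px/m tangential [0.45177377 0.01443824]
cup [ 0.4893 -0.1419  0.3394] 0.33491562344137027 [0.047 0.055 0.013]
```

Call:
{"name": "apply_moves", "arguments": {
  "plan": [0,0,-20,0,0,0,-20,0,10,-20,0,0,10,-25,0,0,10,-25,0,0,10,-25,0,0,10,-25,0,0,10,-25,0,0,10,-25,0,0,10,-25,0,0,0,0,0,0]
}}

```text
time_s: 22.9
ee_pos: [0.4079, -0.3384, 0.4245]
eef_rot: [3.14, -0.002, 3.139]
force: [-0.9, 0.2, -0.6]
grip_width: 0.0007
grip_force: 0.0
```

```bash
python3 ax.py | sed -n '3p;7p;11,$p'; python3 - <<'E'
from m import *
c=cam('top'); w=world(c); h=cv2.cvtColor(c['image'],cv2.COLOR_RGB2HSV)
m=(cv2.inRange(h,(20,120,40),(35,255,255))>0)&(abs(w[...,2]-.338)<.015)&(np.hypot(w[...,0]-.4915,w[...,1]+.1415)<.06)
v,u=np.nonzero(m); print('cup',len(u),(u.min()+u.max())/2,(v.min()+v.max())/2,ray(c,(u.min()+u.max())/2,(v.min()+v.max())/2,.344))
for n,bx in(('cap',(290,265,320,295)),('relay',(270,295,300,325))):
    q=w[bx[1]:bx[3],bx[0]:bx[2]].reshape(-1,3); q=q[q[:,2]>.025]; print(n,np.median(q,0).round(4))
E
```

```text
263 322 339 330.5 z 0.233 axis proj [329.9 257.8]
279 322 338 330.0 z 0.19 axis proj [329.7 274.7]
295 327 333 330.0 z 0.142 axis proj [329.5 292.2]
299 329 331 330.0 z 0.125 axis proj [329.4 298.2]
303 329 331 330.0 z 0.114 axis proj [329.4 301.9]
screw proj top-est [329.1 310.5] px/m tangential [0.45177377 0.01443824]
cup 644 376.0 251.0 [ 0.48978476 -0.14085642  0.344     ]
cap [0.4696 0.0117 0.05  ]
relay [0.3896 0.0555 0.0344]
```

```bash
python3 -c "from station import ctrl; print(ctrl.hand_in())"
```

```text
the job is handed in; nothing more can be done
None
```

The driver is hung on the balancer hook with the arm at its top. By the cameras its bit is about 4 mm from straight above the proud cover screw, nearly all of that radial, which swinging cannot correct. It was hanging still with the robot clear, the capacitor and relay measured unmoved, the tub was not re-measured, and the job is handed in; no verdict came back.

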